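# Level a gel casting table with a wedge

### The job

The plate of the small casting table on the bench droops at its front edge. Pick up the loose grey wedge and push it, thin end first and square, under the middle of the front edge until the plate is level against its two stops and the wedge sits snugly tight, without forcing it. Then let go and leave it there; do not press on the plate with the hand, and leave the flask, timer and bottle where they are.

Things in the scene. Friction and masses are not known exactly. Their poses are not given: they have to be found in the camera images.
- table: The casting table's stand, fixed: two aluminium side rails 160 mm long in x, 14 wide, centred at y = -85 and +85, tops at z = 34, and a rear cross bar. Open in front (-x) between the rails: the wedge slides in on the bench itself (z = 0). Two fingers at the rails' front reach over the plate's corners: the level stops (top z = 60). Origin on the bench under its middle; x from front to rear.
- plate (a joint): Tilt of the white plate (150 x 152 x 8 mm, 0.35 to 0.7 kg) about its rear hinge, an axis along y at x = +70, z = 43 mm of the table. 0 is level, on the firm stops; negative is front low; it rests at -0.062 and falls back unless held. Lifting it at the front takes 2 to 5 N until it meets the stops; then the force rises steeply.
- front_edge (a point): Middle of the plate's front edge, at half its thickness, 150 mm in front of the hinge: 43 mm above the bench when level, about 34 mm when drooping.
- under_bar (a point): Point on the bench below the bar (table x = -72, y = 0 mm). The bar, round steel, 10 mm diameter, 70 mm long along y, hangs under the plate's front edge on two screws; the wedge lifts the plate by it. The screws' setting is not measured and differs each time by 4 mm: the bar's underside is 16.5 to 20.5 mm up when level, 7.5 to 12 drooping, so how far the wedge goes in must be felt.
- wedge: Loose grey plastic wedge, 80 g, 111 long (x), 28 wide (y). Origin at the middle of its flat underside, x points to the thin end. Sloped part 85 mm long, 4 mm high at the tip (x = +55.5) rising evenly to 25 mm at x = -29.5; behind it a gripping block 26 long x 28 wide x 32 mm high (x = -55.5 to -29.5).
- wedge_tip (a point): Middle of the thin end, on the underside. Sole and slope are slippery (friction 0.2 to 0.3): once the plate is on its stops the horizontal push is about 0.7 to 0.9 of the wedge's lift on the bar, and rises by 2 to 5 N per mm. Snug is a lift of 9 to 30 N: push with about 14 to 18 N, slowly, then stop. It holds itself when let go; the lift falls by some 15 %.
- wedge_grip (a point): Middle of the gripping block, 22 mm above the underside (wedge x = -42.5 mm); grasp from above, fingers closing across the 28 mm width; 25 N grip is enough. A hand that presses the wedge down on the bench while pushing adds drag, which feels like tightness but is none: keep the vertical force near zero.
- flask: Conical glass flask, 65 diameter x 105 mm, bystander; origin under its centre.
- timer: Flat bench timer with three buttons, 58 x 64 x 16 mm, bystander; origin under its centre.
- bottle: Glass screw-cap reagent bottle, 56 diameter x 109 mm, bystander; origin under its centre.

How it is judged:
By the outcome, as a careful person would: the job done as asked, in the order asked, and still so for the second after the job is handed in, with the robot touching nothing.
It also fails if it takes over 67 s, if anything falls off the work surface, if the arm or the gripper's body presses on something with over 40 N, if the wrist force passes 120 N, or if a joint passes its speed limit or range.

### The arm

A 6-joint arm with a two-finger parallel gripper is mounted at the origin on a cart in front of the work surface, level with it; the furniture and walls round the work are solid. World frame = base frame: x ahead of the robot, y to its left, z up, the work surface at z = 0. Lengths are in mm, angles in degrees, forces in N, time in s.
With the tool pointing down it reaches from about 325 to 850 mm from the base axis. Payload 4.4 kg.
Tool frame: the origin (TCP) lies midway between the tips of the shut fingers; the grasp point (between the pads) lies 19 mm behind it; z points along the fingers, y is the line along which they close (so a half turn about z gives the same grasp; the last joint's range is limited). The gripper opens to 94 mm and grips with 3 to 60 N. Pads are 16 mm wide; open, the fingers measure 119 mm over their backs; the gripper's body (75 mm by 177 mm) begins 78 mm behind the grasp point.
Start: joints at [61.278, 11.837, 88.321, -0, 79.842, -8.623], TCP at [197.608, 539.98, 205.447] pointing down, gripper open.
Joint ranges: [-156.59, 156.59], [-49.26, 127.26], [12.9, 141.05], [-63.56, 243.56], [4.71, 150.69], [-161.64, 161.64]. Speed limits (degrees/s): [159.86, 159.86, 180, 180, 180, 180].

### API

Orientations are given as [roll, pitch, yaw] about the fixed x, y, z axes, in that order (R = Rz(yaw) Ry(pitch) Rx(roll)).
In Python, from rig import monitor, read_camera, manip gives the robot as it stands.
- The arm moves only by the tool servo_tool, never from a script. Its argument "deltas" is one flat list of numbers, 5 for each row, row after row: the finger opening in mm, from 0 to 94, then the shift along the world's x, y, z normalised to -1 to 1, where 1 is 0.5 m, then the turn about the world's z normalised to -1 to 1, where 1 is 45 degrees. In form: [claw, x, y, z, spin, claw, x, y, z, spin, ...]. A call has 1 to 10 rows; each row is the pose to reach, as a shift and turn from the pose commanded when the call began; what a row does not reach only later rows make up. A row lasts 1/12 s, in which the tool goes at most 41.7 mm and 7.16 degrees, less where a joint would pass 70% of its speed; a pose out of reach is approached as far as the arm can. A call with a number of a shift or a turn outside -1 to 1 is refused whole. A call with a gripper value outside its range is refused whole. The fingers move at their own pace and stop on an object; "grip_force" is the grip in N (left out, the last holds). Time passes only in rows, so rows that repeat a pose let the fingers close. It gives the time, the measured TCP pose, the force, the opening and the grip force at its end, in the units of the state.
- monitor.observe(): the state, without advancing time (a new reading comes with each control period).
- read_camera(name): name is "scene" or "top" or "wrist"; returns a dict with "image" (480x640x3 uint8, red, green, blue), "camera_matrix" (3x3 intrinsics, pixels), "R" (3x3) and "t" (3): a world point X has camera coordinates R X + t. Camera axes: x right, y down, z forward; pixel columns grow to the right and rows downward; lengths in mm; the calibration is good to about 2 mm. A picture is of the moment at which its call begins. There is no depth.
- manip.finish_job(): hands the job in; it is judged then, once.
The state is a dict: "time": time; "joint_pos": joint angles; "joint_velocities": joint speeds; "effort": joint torques, N m; "tool_pos": TCP position; "tcp_rot": TCP orientation; "wrist_force": force on the tool from outside, world axes, zero at the start; "wrist_torque": the same for the moment, N m; "gripper_width": opening from 0.0 (shut) to 1.0 (fully open); "grip_force": force on a finger pad.
Only numpy, scipy, OpenCV 4.12 (cv2) and the standard library are available. Lean on these libraries where they do the work, as an engineer would, in place of code of your own. Each camera call takes 0.05 s, during which the arm holds its last target. There are 200 camera calls.

## Working session

There is one attempt and no reset: what is moved stays moved. The work goes in short steps, Python scripts to look and compute and a tool call to move; the robot and the scene stay as the last step left them, time stands still between calls to the robot, and variables do not carry over. Pictures are saved under pics/ and viewed, at most 10 in all, crops included, and the job is handed in when it is done.

Besides the shell and the picture viewer there is one more tool, called after "Emit:" as name(argument=value, ...), one argument or row to a line, values as JSON. servo_tool: Moves the arm, as the interface text tells. Scaled input: -1 to 1 covers 0.5 m each way for a shift and 45 degrees each way for a turn. Its arguments: {"type":"object","properties":{"deltas":{"type":"array"},"grip_force":{"type":"number"}},"required":["deltas"]}

```bash
mkdir -p pics
cat > h.py <<'E'
import numpy as np,cv2
from rig import monitor,read_camera,manip
def ray(c,uv,z):
    K,R,t=map(np.array,(c["camera_matrix"],c["R"],c["t"]))
    o=-R.T@t; d=R.T@np.linalg.inv(K)@np.array([uv[0],uv[1],1.])
    return o+d*(z-o[2])/d[2]
def save(n,name):
    c=read_camera(n); cv2.imwrite("pics/"+name,np.array(c["image"])[:,:,::-1]); return c
E
python3 - <<'E'
from h import *
import pickle
d={n:save(n,n+"0.png") for n in("scene","top")}
pickle.dump(d,open("c.pkl","wb"))
for n in d: print(n,-np.array(d[n]["R"]).T@np.array(d[n]["t"]))
print(monitor.observe())
E
```

```text
scene [-345.20088848 -544.701305    791.79690655]
top [ 452.44988254  -20.62364967 1090.25718625]
{'time': 0.1, 'joint_pos': array([ 6.12787990e+01,  1.18804793e+01,  8.83934118e+01, -8.97423802e-04,
        7.98410344e+01, -8.62244568e+00]), 'joint_velocities': array([-0.03414506, -0.11976007, -0.17180844,  0.02297627, -0.00363769,
        0.02602129]), 'effort': array([-9.98098694e-04, -3.71863461e+01, -2.82293594e+01,  7.00395461e-02,
        3.11373523e-02, -5.49287881e-05]), 'tool_pos': array([197.26130793, 539.35641766, 204.42239104]), 'tcp_rot': array([-1.79886241e+02, -1.63568745e-02,  1.59901388e+02]), 'wrist_force': array([-0.53559298,  0.2589127 , -0.50895995]), 'wrist_torque': array([ 0.01154111,  0.02088697, -0.01219787]), 'grip_force': 0.0, 'gripper_width': 0.9988968624100256}
```

View pics/top0.png

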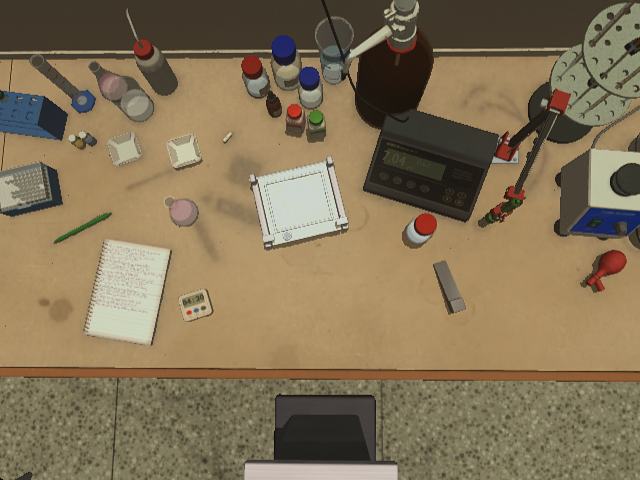

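View pics/scene0.png

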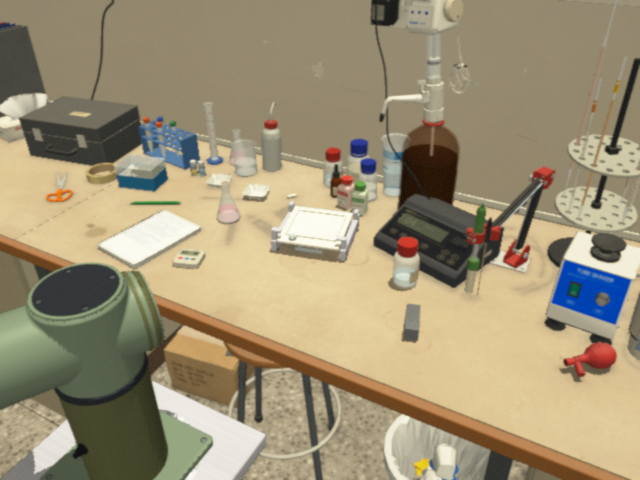

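The top view shows the casting table near (299,203), with its front at the bottom edge around (305,240), and the wedge near (449,287). The bottle is at (420,230), the flask at (182,211) and the timer at (195,305). I'll crop both to measure.

Run:
```python
from h import *
import pickle
d=pickle.load(open("c.pkl","rb"));im=np.array(d["top"]["image"])[:,:,::-1]
a=cv2.resize(im[150:260,235:365],None,fx=4,fy=4,interpolation=cv2.INTER_CUBIC)
b=cv2.resize(im[250:325,425:475],None,fx=5,fy=5,interpolation=cv2.INTER_CUBIC)
o=np.zeros((440,520+250,3),np.uint8);o[:,:520]=a;o[:375,520:]=b
cv2.imwrite("pics/crop.png",o)
hsv=cv2.cvtColor(im,cv2.COLOR_BGR2HSV)
m=np.zeros(im.shape[:2],np.uint8);m[250:325,425:475]=(hsv[250:325,425:475,1]<60)*255
cs,_=cv2.findContours(m,0,2);c=max(cs,key=cv2.contourArea)
print(cv2.minAreaRect(c),cv2.boxPoints(cv2.minAreaRect(c)))
for p in cv2.boxPoints(cv2.minAreaRect(c)): print(p,ray(d["top"],p,0),ray(d["top"],p,32))
```

```text
((449.192626953125, 286.1329345703125), (52.68995666503906, 12.750770568847656), 66.61477661132812) [[432.88434 264.48248]
 [444.5877  259.42157]
 [465.50092 307.7834 ]
 [453.79755 312.8443 ]]
[432.88434 264.48248] [ 566.57683597 -243.52298621    0.        ] [ 563.22711027 -236.98069613   32.        ]
[444.5877  259.42157] [ 577.74029435 -269.26826121    0.        ] [ 574.06291141 -261.97032484   32.        ]
[465.50092 307.7834 ] [ 473.0742682  -310.91189177    0.        ] [ 472.46892448 -302.3916785    32.        ]
[453.79755 312.8443 ] [ 462.16657992 -285.4927936     0.        ] [ 461.88138638 -277.71865304   32.        ]
```

View pics/crop.png

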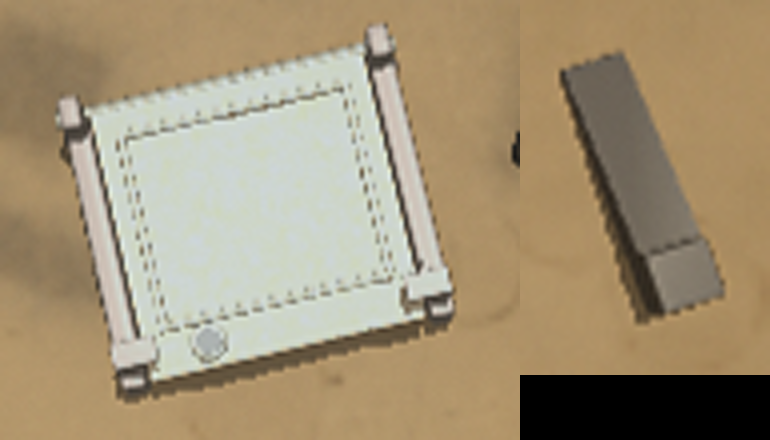

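The crop shows the wedge's block on the robot side at crop pixels (650–723, 238–312), with the thin end pointing away at (565–625, 53–70). The plate's rear corners are at (93,107) and (365,43) and its front corners near (155,380) and (430,320).

Run:
```python
from h import *
import pickle
d=pickle.load(open("c.pkl","rb"));c=d["top"]
A=lambda x,y,z:ray(c,(235+(x+.5)/4-.5,150+(y+.5)/4-.5),z)[:2]
B=lambda x,y,z:ray(c,(425+(x-520+.5)/5-.5,250+(y+.5)/5-.5),z)[:2]
ang=lambda v:np.degrees(np.arctan2(v[1],v[0]))
rl,rr=A(93,107,47),A(365,43,47); print("rear mid",(rl+rr)/2,np.linalg.norm(rl-rr),"yaw",ang(rl-rr)-90)
fl,fr=A(155,380,38),A(430,320,38); print("front",(fl+fr)/2,np.linalg.norm(fl-fr),ang(fl-fr)-90)
sl,sr=A(114,367,60),A(452,290,60); print("stops",(sl+sr)/2,np.linalg.norm(sl-sr),ang(sl-sr)-90)
print("rails",ang(A(75,140,34)-A(120,335,34)),ang(A(385,60,34)-A(436,270,34)))
print("rear->front yaw",ang((rl+rr)/2-(sl+sr)/2))
bb=[B(*p,32) for p in((650,257),(703,238),(723,292),(665,312))]
print("block",np.mean(bb,0),[np.linalg.norm(bb[i]-bb[i-1]) for i in range(4)])
t=[B(*p,4) for p in((565,70),(625,53))];tm=np.mean(t,0)
print("tip",tm,np.linalg.norm(t[0]-t[1]),ang(t[0]-t[1])-90,"yaw",ang(tm-np.mean(bb,0)),np.linalg.norm(tm-np.mean(bb,0)))
print(ang(bb[0]-bb[3]),ang(bb[1]-bb[2]),ang(bb[0]-bb[1])-90)
```

```text
rear mid [769.36445502  63.37921126] 150.72039887110296 yaw 13.585259919077117
front [620.62418939  28.33367762] 150.048539942239 12.534641319400436
stops [628.49391186  32.33470671] 181.22436904973546 13.075124080767466
rails 13.94817362654271 13.292830643495757
rear->front yaw 12.42797244143336
block [ 479.13786065 -286.29862905] [np.float64(23.477709142355046), np.float64(23.74934898697689), np.float64(23.669475409511087), np.float64(25.787674322143737)]
tip [ 571.83550257 -257.40111766] 27.2401191592814 15.963913714295927 yaw 17.314316342305837 97.09747154750647
13.562594048702561 18.55312070056155 19.700234380174308
```

Emit:
servo_tool(
  deltas=[70, 0.4, -0.68, 0, 0.831, 70, 0.4, -0.68, 0, 0.831, 70, 0.4, -0.68, 0, 0.831, 70, 0.4, -0.68, 0, 0.831, 70, 0.4, -0.68, 0, 0.831, 70, 0.4, -0.68, 0, 0.831, 70, 0.4, -0.68, 0, 0.831, 70, 0.4, -0.68, 0, 0.831, 70, 0.4, -0.68, 0, 0.831, 70, 0.4, -0.68, 0, 0.831],
  grip_force=25,
)

```text
time: 0.93
tool_pos: [398.0, 197.7, 205.2]
tcp_rot: [-180.0, -0.0, -162.7]
wrist_force: [0.4, 0.3, 0.7]
gripper_width: 0.741
grip_force: 0.0
```

Emit:
servo_tool(
  deltas=[70, 0, -0.68, 0, 0, 70, 0, -0.68, 0, 0, 70, 0, -0.68, 0, 0, 70, 0, -0.68, 0, 0, 70, 0, -0.68, 0, 0, 70, 0, -0.68, 0, 0, 70, 0, -0.68, 0, 0, 70, 0, -0.68, 0, 0, 70, 0, -0.68, 0, 0, 70, 0, -0.68, 0, 0],
)

```text
time: 1.77
tool_pos: [397.2, -142.2, 205.1]
tcp_rot: [180.0, -0.0, -163.0]
wrist_force: [-0.4, -0.2, 0.3]
gripper_width: 0.743
grip_force: 0.0
```

Emit:
servo_tool(
  deltas=[70, 0.163, -0.292, -0.11, 0, 70, 0.163, -0.292, -0.11, 0, 70, 0.163, -0.292, -0.11, 0, 70, 0.163, -0.292, -0.11, 0, 70, 0.163, -0.292, -0.11, 0, 70, 0.163, -0.292, -0.11, 0, 70, 0.163, -0.292, -0.11, 0, 70, 0.163, -0.292, -0.11, 0, 70, 0.163, -0.292, -0.11, 0],
)

```text
time: 2.52
tool_pos: [479.1, -284.2, 151.5]
tcp_rot: [-180.0, 0.0, -162.6]
wrist_force: [-1.2, -0.5, 0.2]
gripper_width: 0.748
grip_force: 0.0
```

Run:
```python
from h import *
import pickle
c=save("wrist","w1.png");pickle.dump(c,open("w1.pkl","wb"))
s=monitor.observe();print(s["time"],s["tool_pos"],s["tcp_rot"],s["wrist_force"])
```

```text
2.5667 [ 479.19694773 -284.49535624  151.61911258] [-1.79942836e+02  5.25879339e-02 -1.62605833e+02] [-0.0961858   0.1759717   0.62436583]
```

View pics/w1.png

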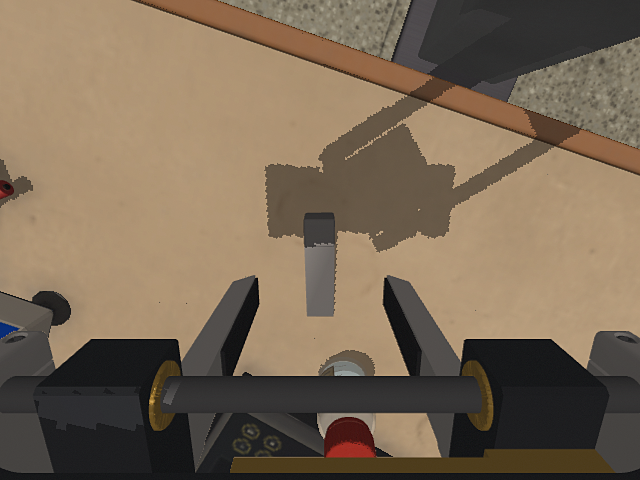

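The wrist view shows the wedge midway between the fingers. Its tip edge runs from about (307,316) to (334,316) and the block top covers (304–336, 222–247). It looks square to the gripper. I'll refine by casting rays.

Run:
```python
from h import *
import pickle
c=pickle.load(open("w1.pkl","rb"));im=np.array(c["image"])
hsv=cv2.cvtColor(im,cv2.COLOR_RGB2HSV)
m=np.zeros(im.shape[:2],bool);m[200:325,295:345]=hsv[200:325,295:345,1]<45
for r in (216,225,235,243,255,270,285,300,312,316): 
    x=np.where(m[r])[0]; print(r,x.min() if len(x) else None,x.max() if len(x) else None)
print(np.where(m[:,320])[0][[0,-1]])
for p,z in (((307,316.5),4),((334,316.5),4),((304,247),32),((336,247),32),((304.,213),32),((336,213),32),((304,213),0),((336,213),0)): print(p,z,ray(c,p,z))
print(-np.array(c["R"]).T@np.array(c["t"]))
```

```text
216 305 333
225 304 334
235 304 334
243 304 334
255 305 334
270 305 333
285 306 333
300 307 333
312 307 333
316 None None
[213 315]
(307, 316.5) 4 [ 575.75378279 -268.29430698    4.        ]
(334, 316.5) 4 [ 567.34245767 -241.37796241    4.        ]
(304, 247) 32 [ 495.06350708 -294.28499034   32.        ]
(336, 247) 32 [ 486.48449134 -266.84209425   32.        ]
(304.0, 213) 32 [ 465.25352014 -303.17131421   32.        ]
(336, 213) 32 [ 456.91286549 -276.49527305   32.        ]
(304, 213) 0 [ 472.0562214  -302.66590849    0.        ]
(336, 213) 0 [ 462.81825049 -273.11996724    0.        ]
[ 402.02165391 -307.86911665  329.44356582]
```

The wedge grip is at about (478,-284.5) with yaw 17.5, and the tool is already there. Next I'll descend and close.

Emit:
servo_tool(
  deltas=[60, 0, 0.002, -0.08, 0, 60, 0, 0.002, -0.16, 0, 60, 0, 0.002, -0.22, 0, 60, 0, 0.002, -0.26, 0, 60, 0, 0.002, -0.28, 0, 60, 0, 0.002, -0.289, 0, 60, 0, 0.002, -0.289, 0, 60, 0, 0.002, -0.289, 0],
)

```text
time: 3.23
tool_pos: [480.3, -285.7, 7.7]
tcp_rot: [-179.9, 0.1, -162.7]
wrist_force: [0.2, -0.8, -0.4]
gripper_width: 0.638
grip_force: 0.0
```

Emit:
servo_tool(
  deltas=[20, 0, 0, 0, 0, 20, 0, 0, 0, 0, 20, 0, 0, 0, 0, 20, 0, 0, 0, 0, 20, 0, 0, 0, 0, 20, 0, 0, 0, 0, 20, 0, 0, 0, 0, 20, 0, 0, 0, 0],
  grip_force=25,
)

```text
time: 3.9
tool_pos: [479.3, -285.2, 6.3]
tcp_rot: [-180.0, 0.0, -162.7]
wrist_force: [-0.7, 0.2, 2.7]
gripper_width: 0.296
grip_force: 25.0
```

Emit:
servo_tool(
  deltas=[20, 0, 0, 0.03, 0, 20, -0.03, 0, 0.08, 0, 20, -0.08, 0.06, 0.08, -0.02, 20, -0.08, 0.13, 0.08, -0.05, 20, -0.08, 0.2, 0.08, -0.089, 20, -0.08, 0.27, 0.08, -0.089, 20, -0.08, 0.34, 0.08, -0.089, 20, -0.08, 0.41, 0.08, -0.089, 20, -0.08, 0.48, 0.08, -0.089, 20, -0.06, 0.54, 0.08, -0.089],
)

```text
time: 4.73
tool_pos: [446.3, -12.6, 45.1]
tcp_rot: [179.9, -0.2, -166.7]
wrist_force: [-0.3, -0.9, -0.5]
gripper_width: 0.299
grip_force: 25.0
```

Emit:
servo_tool(
  deltas=[20, 0.03, 0.02, 0, 0, 20, 0.06, 0.024, 0, 0, 20, 0.077, 0.024, 0, 0, 20, 0.077, 0.024, 0, 0, 20, 0.077, 0.024, 0, 0],
)

```text
time: 5.15
tool_pos: [487.2, -3.3, 45.6]
tcp_rot: [180.0, -0.1, -166.7]
wrist_force: [-0.1, -0.4, -0.7]
gripper_width: 0.298
grip_force: 25.0
```

Run:
```python
from h import *
import pickle
d={n:save(n,n+"2.png") for n in("top","wrist","scene")};pickle.dump(d,open("c2.pkl","wb"))
s=monitor.observe();print(s["time"],s["tool_pos"],s["tcp_rot"],s["wrist_force"])
im=np.array(d["top"]["image"])[:,:,::-1]
a=cv2.resize(im[140:340,230:400],None,fx=3,fy=3,interpolation=cv2.INTER_CUBIC)
cv2.imwrite("pics/top2c.png",a)
```

```text
5.3 [486.46551618  -3.4956263   45.51907325] [ 1.79968157e+02 -8.40305259e-02 -1.66777960e+02] [-0.41804741 -1.02360863 -0.59229666]
```

View pics/wrist2.png

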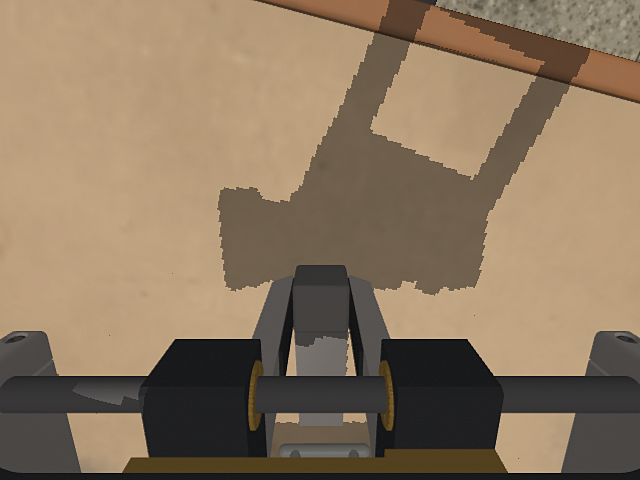

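View pics/top2c.png

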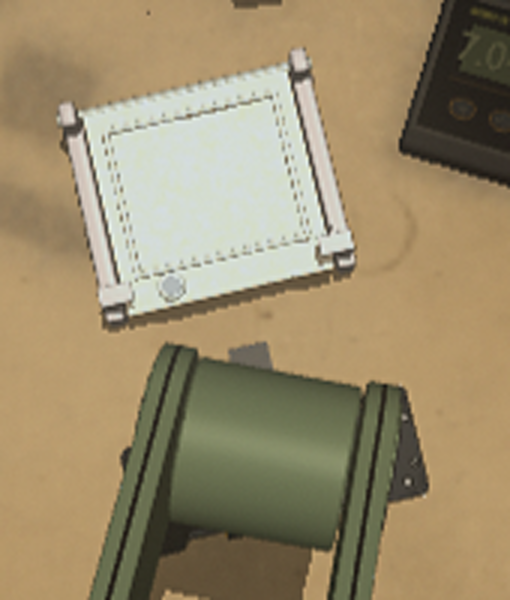

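The wrist view shows the held wedge with its tip at (300–343, 425), and the steel bar ahead at (279–371, ~452). In the top view the wedge tip at (250,350) points at the middle of the front edge. I'll enlarge the bar region.

Run:
```python
from h import *
import pickle
d=pickle.load(open("c2.pkl","rb"));im=np.array(d["wrist"]["image"])[:,:,::-1]
cv2.imwrite("pics/w2c.png",cv2.resize(im[410:465,260:390],None,fx=6,fy=6,interpolation=cv2.INTER_CUBIC))
```

```text
(no output)
```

View pics/w2c.png

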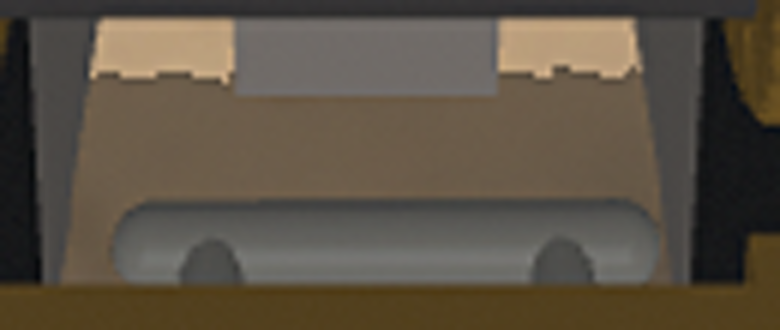

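The crop shows the bar running from (113) to (658) with its upper edge near row 200, and screws at (211) and (562). The wedge tip runs from (235) to (497) at row 96. I'll compute the lateral offset and angle in the tool frame.

Run:
```python
from h import *
import pickle
c=pickle.load(open("c2.pkl","rb"))["wrist"]
g=cv2.cvtColor(np.array(c["image"]),cv2.COLOR_RGB2GRAY).astype(float)
# bar near edge subpixel: strongest vertical gradient rows 438..450
pts=[]
for u in range(288,362,3):
    col=g[436:450,u]; dd=np.abs(np.diff(col)); dd[dd<0.3*dd.max()]=0
    pts.append((u,436.5+(dd*np.arange(len(dd))).sum()/dd.sum()))
pts=np.array(pts);k,b=np.polyfit(pts[:,0],pts[:,1],1);print("edge slope deg",np.degrees(np.arctan(k)),np.std(pts[:,1]-k*pts[:,0]-b))
C=lambda x,y,z:ray(c,(260+(x+.5)/6-.5,410+(y+.5)/6-.5),z)
P,Q=ray(c,(290,k*290+b),14),ray(c,(360,k*360+b),14);v=(Q-P)
print("bar yaw",np.degrees(np.arctan2(v[1],v[0]))-90)
yaw=np.radians(13.3);ey=np.array([-np.sin(yaw),np.cos(yaw)]);ex=np.array([np.cos(yaw),np.sin(yaw)])
mid=ray(c,(260+(386+.5)/6-.5,k*324+b),14);e=[C(113,245,14),C(658,245,14)];print("bar mid",mid,"len",np.linalg.norm(e[1]-e[0]))
tip=(C(235,96,43)+C(497,96,43))/2;print("tip",tip,np.linalg.norm(C(235,96,43)-C(497,96,43)))
dv=(mid-tip)[:2];print("fwd",dv@ex,"lat(+y)",dv@ey)
s=np.array([486.5,-3.5]);dv=mid[:2]-s;print("from TCP fwd",dv@ex,"lat",dv@ey)
```

```text
edge slope deg -0.28540124771090036 0.27242087150825545
bar yaw 13.471506312141301
bar mid [622.46841398  31.59756755  14.        ] len 69.27490567828569
tip [579.45164912  18.87056601  43.        ] 27.993165837273946
fwd 44.790850097996525 lat(+y) 2.4896535661433563
from TCP fwd 140.3957740458475 lat 2.876713326175433
```

Emit:
servo_tool(
  deltas=[20, -0.001, 0.0043, -0.03, 0.005, 20, -0.001, 0.0043, -0.055, 0.005, 20, -0.001, 0.0043, -0.07, 0.005, 20, -0.001, 0.0043, -0.076, 0.005, 20, -0.001, 0.0043, -0.079, 0.005, 20, -0.001, 0.0043, -0.079, 0.005, 20, -0.001, 0.0043, -0.079, 0.005, 20, -0.001, 0.0043, -0.079, 0.005],
)

```text
time: 5.97
tool_pos: [487.7, -1.0, 6.9]
tcp_rot: [-180.0, 0.1, -166.5]
wrist_force: [-0.1, -0.3, -0.5]
gripper_width: 0.295
grip_force: 25.0
```

Emit:
servo_tool(
  deltas=[20, 0.0194, 0.0047, 0, 0, 20, 0.0389, 0.0093, 0, 0, 20, 0.0583, 0.014, 0, 0, 20, 0.0778, 0.0187, 0, 0, 20, 0.0875, 0.021, 0, 0, 20, 0.0972, 0.0233, 0, 0, 20, 0.0972, 0.0233, 0, 0, 20, 0.0972, 0.0233, 0, 0],
)

```text
time: 6.63
tool_pos: [535.9, 10.9, 6.3]
tcp_rot: [180.0, -0.0, -166.5]
wrist_force: [0.4, 0.1, -0.6]
gripper_width: 0.295
grip_force: 25.0
```

Emit:
servo_tool(
  deltas=[20, 0.0058, 0.0014, 0, 0, 20, 0.0117, 0.0028, 0, 0, 20, 0.0175, 0.0042, 0, 0, 20, 0.0233, 0.0056, 0, 0, 20, 0.0292, 0.007, 0, 0, 20, 0.035, 0.0084, 0, 0, 20, 0.0408, 0.0098, 0, 0, 20, 0.0467, 0.0112, 0, 0, 20, 0.0525, 0.0126, 0, 0, 20, 0.0583, 0.014, 0, 0],
)

```text
time: 7.47
tool_pos: [562.6, 17.5, 6.3]
tcp_rot: [180.0, -0.3, -166.5]
wrist_force: [-6.1, -1.3, 4.7]
gripper_width: 0.294
grip_force: 25.0
```

Emit:
servo_tool(
  deltas=[20, 0.0039, 0.0009, 0, 0, 20, 0.0078, 0.0019, 0, 0, 20, 0.0117, 0.0028, 0, 0, 20, 0.0156, 0.0037, 0, 0, 20, 0.0194, 0.0047, 0, 0, 20, 0.0194, 0.0047, 0, 0, 20, 0.0194, 0.0047, 0, 0],
)

```text
time: 8.05
tool_pos: [573.0, 20.0, 6.3]
tcp_rot: [180.0, -0.2, -166.5]
wrist_force: [-5.1, 0.1, 4.0]
gripper_width: 0.299
grip_force: 25.0
```

Emit:
servo_tool(
  deltas=[20, 0, 0, 0.0008, 0, 20, 0, 0, 0.0008, 0, 20, 0, 0, 0.0008, 0, 20, 0, 0, 0.0008, 0],
)

```text
time: 8.38
tool_pos: [573.6, 20.2, 6.3]
tcp_rot: [180.0, -0.1, -166.5]
wrist_force: [-4.8, -1.7, -0.1]
gripper_width: 0.295
grip_force: 25.0
```

Emit:
servo_tool(
  deltas=[20, 0.0019, 0.0005, 0, 0, 20, 0.0039, 0.0009, 0, 0, 20, 0.0058, 0.0014, 0, 0, 20, 0.0078, 0.0019, 0, 0, 20, 0.0097, 0.0023, 0, 0, 20, 0.0097, 0.0023, 0, 0, 20, 0.0097, 0.0023, 0, 0],
)

```text
time: 8.97
tool_pos: [579.5, 21.5, 6.5]
tcp_rot: [180.0, 0.0, -166.5]
wrist_force: [-1.8, 0.1, -4.1]
gripper_width: 0.298
grip_force: 25.0
```

Emit:
servo_tool(
  deltas=[20, 0.001, 0.0002, -0.0004, 0, 20, 0.0019, 0.0005, -0.0004, 0, 20, 0.0029, 0.0007, -0.0004, 0, 20, 0.0039, 0.0009, -0.0004, 0, 20, 0.0049, 0.0012, -0.0004, 0, 20, 0.0058, 0.0014, -0.0004, 0, 20, 0.0058, 0.0014, -0.0004, 0, 20, 0.0058, 0.0014, -0.0004, 0, 20, 0.0058, 0.0014, -0.0004, 0],
)

```text
time: 9.72
tool_pos: [582.4, 22.0, 6.7]
tcp_rot: [-180.0, 0.0, -166.5]
wrist_force: [-3.1, -0.3, -4.0]
gripper_width: 0.298
grip_force: 25.0
```

Emit:
servo_tool(
  deltas=[20, 0.001, 0.0002, 0, 0, 20, 0.0019, 0.0005, 0, 0, 20, 0.0029, 0.0007, 0, 0, 20, 0.0039, 0.0009, 0, 0, 20, 0.0049, 0.0012, 0, 0, 20, 0.0049, 0.0012, 0, 0, 20, 0.0049, 0.0012, 0, 0, 20, 0.0049, 0.0012, 0, 0],
)

```text
time: 10.38
tool_pos: [585.0, 22.6, 6.7]
tcp_rot: [-180.0, 0.0, -166.5]
wrist_force: [-2.9, -0.9, -4.4]
gripper_width: 0.292
grip_force: 25.0
```

Emit:
servo_tool(
  deltas=[20, 0, 0, -0.0004, 0, 20, 0, 0, -0.0004, 0, 20, 0, 0, -0.0004, 0, 20, 0, 0, -0.0004, 0],
)

```text
time: 10.72
tool_pos: [585.0, 22.6, 6.6]
tcp_rot: [-180.0, 0.0, -166.5]
wrist_force: [-1.8, -0.4, -3.8]
gripper_width: 0.296
grip_force: 25.0
```

Emit:
servo_tool(
  deltas=[20, 0.001, 0.0002, 0, 0, 20, 0.0019, 0.0005, 0, 0, 20, 0.0029, 0.0007, 0, 0, 20, 0.0039, 0.0009, 0, 0, 20, 0.0039, 0.0009, 0, 0, 20, 0.0039, 0.0009, 0, 0, 20, 0.0039, 0.0009, 0, 0],
)

```text
time: 11.3
tool_pos: [586.7, 23.0, 6.4]
tcp_rot: [180.0, 0.0, -166.5]
wrist_force: [-2.8, -0.2, -4.8]
gripper_width: 0.299
grip_force: 25.0
```

Emit:
servo_tool(
  deltas=[20, 0, 0, -0.0004, 0, 20, 0, 0, -0.0004, 0, 20, 0, 0, -0.0004, 0, 20, 0, 0, -0.0004, 0],
)

```text
time: 11.63
tool_pos: [586.8, 23.1, 6.3]
tcp_rot: [180.0, 0.0, -166.5]
wrist_force: [-1.9, -0.1, -3.5]
gripper_width: 0.297
grip_force: 25.0
```

Emit:
servo_tool(
  deltas=[20, 0, 0, -0.0004, 0, 20, 0, 0, -0.0004, 0, 20, 0, 0, -0.0004, 0, 20, 0, 0, -0.0004, 0],
)

```text
time: 11.97
tool_pos: [586.8, 23.1, 6.3]
tcp_rot: [180.0, 0.0, -166.5]
wrist_force: [-3.6, -0.2, -0.3]
gripper_width: 0.296
grip_force: 25.0
```

Emit:
servo_tool(
  deltas=[20, 0.001, 0.0002, 0, 0, 20, 0.0019, 0.0005, 0, 0, 20, 0.0029, 0.0007, 0, 0, 20, 0.0039, 0.0009, 0, 0, 20, 0.0039, 0.0009, 0, 0, 20, 0.0039, 0.0009, 0, 0, 20, 0.0039, 0.0009, 0, 0],
)

```text
time: 12.55
tool_pos: [588.9, 23.4, 6.3]
tcp_rot: [-180.0, 0.0, -166.5]
wrist_force: [-5.1, -1.3, 2.4]
gripper_width: 0.293
grip_force: 25.0
```

Emit:
servo_tool(
  deltas=[20, 0.001, 0.0002, 0, 0, 20, 0.0019, 0.0005, 0, 0, 20, 0.0029, 0.0007, 0, 0, 20, 0.0039, 0.0009, 0, 0, 20, 0.0039, 0.0009, 0, 0, 20, 0.0039, 0.0009, 0, 0, 20, 0.0039, 0.0009, 0, 0],
)

```text
time: 13.13
tool_pos: [589.1, 23.4, 6.3]
tcp_rot: [180.0, -0.2, -166.5]
wrist_force: [-9.8, -2.9, 6.5]
gripper_width: 0.297
grip_force: 25.0
```

Emit:
servo_tool(
  deltas=[20, 0, 0, 0.0008, 0, 20, 0, 0, 0.0008, 0, 20, 0, 0, 0.0008, 0, 20, 0, 0, 0.0008, 0],
)

```text
time: 13.47
tool_pos: [589.0, 23.5, 6.3]
tcp_rot: [180.0, -0.2, -166.5]
wrist_force: [-9.1, -2.8, 4.5]
gripper_width: 0.293
grip_force: 25.0
```

Emit:
servo_tool(
  deltas=[20, 0.001, 0.0002, 0, 0, 20, 0.0019, 0.0005, 0, 0, 20, 0.0019, 0.0005, 0, 0, 20, 0.0019, 0.0005, 0, 0, 20, 0.0019, 0.0005, 0, 0],
)

```text
time: 13.88
tool_pos: [589.1, 23.5, 6.3]
tcp_rot: [180.0, -0.3, -166.5]
wrist_force: [-10.6, -3.5, 6.8]
gripper_width: 0.298
grip_force: 25.0
```

Emit:
servo_tool(
  deltas=[20, 0, 0, 0.0012, 0, 20, 0, 0, 0.0012, 0, 20, 0, 0, 0.0012, 0, 20, 0, 0, 0.0012, 0],
)

```text
time: 14.22
tool_pos: [589.1, 23.5, 6.3]
tcp_rot: [180.0, -0.3, -166.5]
wrist_force: [-8.4, -3.7, 3.2]
gripper_width: 0.293
grip_force: 25.0
```

Emit:
servo_tool(
  deltas=[20, 0.001, 0.0002, 0.0004, 0, 20, 0.0019, 0.0005, 0.0008, 0, 20, 0.0019, 0.0005, 0.0008, 0, 20, 0.0019, 0.0005, 0.0008, 0, 20, 0.0019, 0.0005, 0.0008, 0],
)

```text
time: 14.63
tool_pos: [589.2, 23.6, 6.3]
tcp_rot: [180.0, -0.4, -166.5]
wrist_force: [-10.8, -4.3, 2.3]
gripper_width: 0.293
grip_force: 25.0
```

Run:
```python
from h import *
import pickle
d={n:save(n,n+"3.png") for n in("top","scene")};pickle.dump(d,open("c3.pkl","wb"))
a=np.array(d["scene"]["image"])[190:290,250:380,::-1]
b=np.array(pickle.load(open("c.pkl","rb"))["scene"]["image"])[190:290,250:380,::-1]
cv2.imwrite("pics/cmp3.png",cv2.resize(np.vstack([b,a]),None,fx=3,fy=3,interpolation=cv2.INTER_CUBIC))
```

```text
(no output)
```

View pics/cmp3.png

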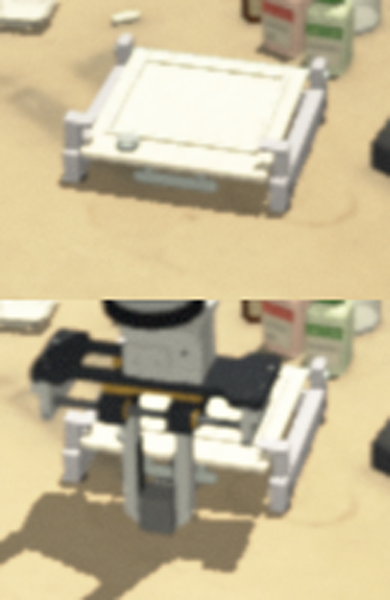

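The lower view shows the plate front raised against the stops, with the wedge under the bar. The hand pushes about 11.5 N. I'll push on gently to about 16 N, easing z to keep Fz near zero.

Emit:
servo_tool(
  deltas=[20, 0.001, 0.0002, 0.0006, 0, 20, 0.0019, 0.0005, 0.0012, 0, 20, 0.0019, 0.0005, 0.0012, 0, 20, 0.0019, 0.0005, 0.0012, 0, 20, 0.0019, 0.0005, 0.0012, 0, 20, 0.0019, 0.0005, 0.0012, 0],
)

```text
time: 15.23
tool_pos: [589.3, 23.7, 6.3]
tcp_rot: [180.0, -0.5, -166.5]
wrist_force: [-10.8, -3.8, 1.8]
gripper_width: 0.293
grip_force: 25.0
```

Emit:
servo_tool(
  deltas=[20, 0.001, 0.0002, 0.0003, 0, 20, 0.0019, 0.0005, 0.0006, 0, 20, 0.0019, 0.0005, 0.0006, 0, 20, 0.0019, 0.0005, 0.0006, 0, 20, 0.0019, 0.0005, 0.0006, 0, 20, 0.0019, 0.0005, 0.0006, 0],
)

```text
time: 15.73
tool_pos: [589.5, 23.7, 6.3]
tcp_rot: [180.0, -0.6, -166.5]
wrist_force: [-12.1, -5.2, 1.8]
gripper_width: 0.29
grip_force: 25.0
```

Emit:
servo_tool(
  deltas=[20, 0.001, -0.0002, 0.0003, 0, 20, 0.0019, -0.0004, 0.0006, 0, 20, 0.0024, -0.0004, 0.0008, 0, 20, 0.0024, -0.0004, 0.0008, 0, 20, 0.0024, -0.0004, 0.0008, 0, 20, 0.0024, -0.0004, 0.0008, 0],
)

```text
time: 16.23
tool_pos: [589.6, 23.7, 6.3]
tcp_rot: [179.9, -0.7, -166.5]
wrist_force: [-13.5, -5.2, 2.5]
gripper_width: 0.293
grip_force: 25.0
```

Run:
```python
from rig import monitor,read_camera
for i in range(4):
    read_camera("wrist");s=monitor.observe();print(s["tool_pos"],s["wrist_force"],s["wrist_torque"])
```

```text
[589.57190806  23.73411513   6.32855267] [-13.21546579  -4.98044701   1.76562237] [-0.78686932  2.20721079  0.00357116]
[589.56447788  23.73347336   6.31931971] [-13.56564697  -3.86079297   1.48402031] [-0.79188951  2.25769834 -0.03694551]
[589.57411152  23.72528006   6.33791572] [-12.64775539  -4.5952265    2.13087486] [-0.82405989  2.25164438 -0.0528929 ]
[589.59070229  23.74672013   6.33993372] [-13.38579877  -4.70084014   2.39061891] [-0.88258456  2.20603884 -0.06904163]
```

Emit:
servo_tool(
  deltas=[20, 0.001, 0, 0.0006, 0, 20, 0.002, 0, 0.001, 0, 20, 0.003, 0, 0.0014, 0, 20, 0.003, 0, 0.0014, 0, 20, 0.003, 0, 0.0014, 0, 20, 0.003, 0, 0.0014, 0, 20, 0.003, 0, 0.0014, 0],
)

```text
time: 17.02
tool_pos: [589.8, 23.8, 6.3]
tcp_rot: [179.9, -0.9, -166.4]
wrist_force: [-16.3, -3.9, 1.3]
gripper_width: 0.299
grip_force: 25.0
```

Run:
```python
from rig import monitor,read_camera
for i in range(3):
    read_camera("wrist");s=monitor.observe();print(s["tool_pos"],s["wrist_force"],s["wrist_torque"])
```

```text
[589.79046064  23.82571      6.33622231] [-15.25551234  -4.9361955    1.85150406] [-0.91049291  2.47023199 -0.02875934]
[589.78725039  23.78709197   6.30102834] [-15.21178601  -4.84078002   1.02593715] [-0.82773969  2.48363153  0.01144613]
[589.80920854  23.81100922   6.34460136] [-15.38569226  -4.40777118   0.82340866] [-0.87234484  2.47469833 -0.06228711]
```

Emit:
servo_tool(
  deltas=[20, -0.002, -0.0003, -0.001, 0, 20, -0.004, -0.0006, -0.002, 0, 20, -0.006, -0.001, -0.003, 0, 20, -0.008, -0.0013, -0.004, 0, 20, -0.0095, -0.0016, -0.0045, 0, 20, -0.0095, -0.0016, -0.0045, 0, 20, -0.0095, -0.0016, -0.0045, 0],
)

```text
time: 17.75
tool_pos: [589.9, 23.8, 6.3]
tcp_rot: [179.9, -0.3, -166.5]
wrist_force: [-7.6, -0.2, 1.6]
gripper_width: 0.294
grip_force: 25.0
```

Emit:
servo_tool(
  deltas=[20, -0.002, 0, -0.001, 0, 20, -0.004, 0, -0.0015, 0, 20, -0.005, 0, -0.0015, 0, 20, -0.005, 0, -0.0015, 0],
)

```text
time: 18.08
tool_pos: [590.1, 23.8, 6.3]
tcp_rot: [-180.0, 0.0, -166.5]
wrist_force: [-3.1, -0.9, -0.4]
gripper_width: 0.295
grip_force: 25.0
```

Emit:
servo_tool(
  deltas=[32, 0, 0, 0, 0, 40, 0, 0, 0, 0, 50, 0, 0, 0, 0, 50, 0, 0, 0, 0, 50, 0, 0, 0, 0, 50, 0, 0, 0, 0],
)

```text
time: 18.58
tool_pos: [590.4, 24.0, 6.7]
tcp_rot: [-180.0, 0.1, -166.5]
wrist_force: [0.0, -0.1, 0.2]
gripper_width: 0.533
grip_force: 0.0
```

Emit:
servo_tool(
  deltas=[50, 0, 0, 0.03, 0, 50, 0, 0, 0.08, 0, 50, 0, 0, 0.15, 0, 50, -0.05, 0, 0.2, 0, 50, -0.12, 0, 0.25, 0, 50, -0.2, 0, 0.3, 0, 50, -0.27, 0, 0.3, 0, 50, -0.27, 0.08, 0.3, 0, 50, -0.27, 0.16, 0.3, 0, 50, -0.27, 0.2, 0.3, 0],
)

```text
time: 19.42
tool_pos: [454.1, 126.2, 157.2]
tcp_rot: [179.9, 0.1, -166.5]
wrist_force: [0.0, -0.1, -0.7]
gripper_width: 0.532
grip_force: 0.0
```

Run:
```python
from h import *
import pickle
d={n:save(n,n+"4.png") for n in("top","scene")}
a=np.array(d["scene"]["image"])[190:290,250:380,::-1]
t=np.array(d["top"]["image"])[150:300,230:400,::-1]
a=cv2.resize(a,None,fx=4,fy=4,interpolation=cv2.INTER_CUBIC);t=cv2.resize(t,(453,400),interpolation=cv2.INTER_CUBIC)
cv2.imwrite("pics/fin.png",np.hstack([cv2.resize(a,(347,267)),cv2.resize(t,(347,306))[:267]]))
cv2.imwrite("pics/fin2.png",np.hstack([a[:, :400],t[:,:400]]))
print(monitor.observe()["wrist_force"])
```

```text
[ 0.35062965 -0.48102379 -0.88117955]
```

View pics/fin2.png

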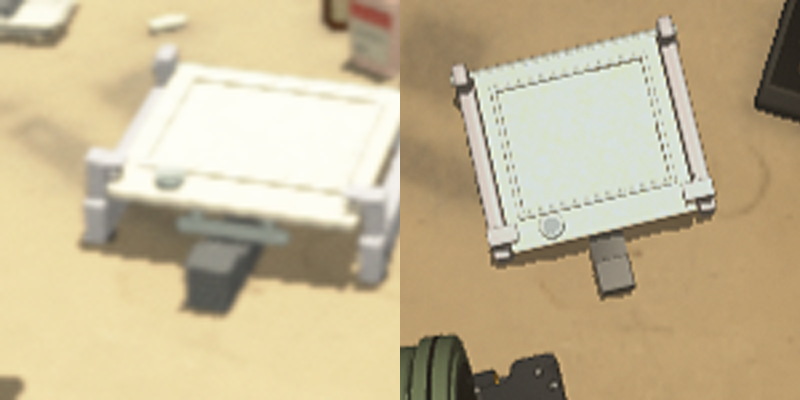

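The plate is level against both stops, and the wedge sits centred and square under the bar at about (610,270) in the top crop. The hand is clear, so I'm handing in.

```bash
python3 -c "
from rig import manip;print(manip.finish_job())"
```

```text
the job is handed in; nothing more can be done
None
```

I've handed in the job: the wedge is in square under the middle of the front edge after a final push of about 16 N, the plate looks level against both stops in the last pictures, and the hand is clear. No verdict came back on handing in.

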